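# Make up the tray to three large sample bottles

### The arm

A 7-joint arm with a two-finger parallel gripper is mounted at the origin on the work surface. World frame = base frame: x ahead of the robot, y to its left, z up, the work surface at z = 0. Lengths are in mm, angles in rad, forces in N, time in s.
With the tool pointing down it reaches from about 400 to 875 mm from the base axis. Payload 19.3 kg.
Tool frame: the origin (TCP) lies at the very end of the fingers, on their centre line; the grasp point (between the pads) lies 19 mm behind it; z points along the fingers, x is the direction in which the jaws open and shut, and the axes are right-handed (so a half turn about z gives the same grasp; the last joint's range is limited). The gripper opens to 85 mm and grips with 20 to 120 N. Pads are 22 mm wide; open, the fingers measure 114 mm over their backs; the gripper's body (76 mm by 85 mm) begins 54 mm behind the grasp point. The pads swing forward as they close: fully open they stand 13 mm farther back than shut.
Start: joints at [-1.335, 0.521, -0.036, 1.599, 0.021, 1.021, -0.113], TCP at [188.179, 595.989, 231.291] pointing down, gripper open.
Joint ranges: [-2.91, 2.91], [-0.3, 2.13], [-1.5, 1.42], [0.17, 2.43], [-1.26, 4.41], [0.16, 1.93], [-2.52, 2.52]. Speed limits (rad/s): [1.89, 1.89, 2.39, 2.39, 3.01, 3.01, 3.01].

### API

Orientations are given as a rotation vector (axis times angle).
In Python, from rig import robot gives the robot as it stands.
- The arm moves only by the tool apply_moves, never from a script. Its argument "targets" is one flat list of numbers, 7 for each row, row after row: the finger opening in mm, from 0 to 85.4, then the shift along the tool's x, y, z as a fraction of full scale, then the turn, a rotation vector about the tool's x, y, z as a fraction of full scale. A call has 1 to 12 rows; each row shifts and turns the commanded pose from where the row before left it, along the tool's axes as they then stand; what a row does not reach is not made up. Full scale, the value 1, is 2.5 cm for a shift and 0.1 rad for a turn. A row lasts 1/8 s, in which the tool goes at most 62.5 mm and 10.7 degrees, less where a joint would pass 70% of its speed; a pose out of reach is approached as far as the arm can. A call with a number of a shift or a turn outside -1 to 1 is refused whole. A call with a gripper value outside its range is refused whole. The fingers move at their own pace and stop on an object; the grip force is fixed at half the most. Time passes only in rows, so rows that do not move let the fingers close. It gives the time, the measured TCP pose, the force and the opening at its end, in the units of the state.
- robot.state(): the state, without advancing time (a new reading comes with each control period).
- robot.camera(name): name is "scene" or "top" or "wrist"; returns (picture, depth): 400x640x3 uint8, red, green, blue; 400x640 float32, mm along the optical axis (not along the pixel's ray), 0 where there is no reading.
- robot.get_calibration(name): a dict with "fov_y" (degrees; the focal length in pixels is half the picture's height over the tangent of half this angle, whatever the lens; pixels are square), "cx", "cy" (the principal point, pixels), "D" ([k1, k2, p1, p2, k3] as OpenCV has them; the pictures are not rectified), "rvec" (rotation vector, rad) and "tvec" (3), from world to camera coordinates, as OpenCV has them. Camera axes: x right, y down, z forward; pixel columns grow to the right and rows downward; lengths in mm; the calibration is good to about 2 mm. A picture is of the moment at which its call begins: read the wrist's pose just before it. get_calibration takes no time and is no camera call; for the wrist camera it gives the pose at the moment of the call.
- robot.hand_in(): hands the job in, once; it reports no verdict.
The state is a dict: "time": time; "joints": joint angles; "dq": joint speeds; "joint_torque": joint torques, N m; "ee_pos": TCP position; "tool_rot": TCP orientation; "ft_force": force on the tool from outside, world axes, zero at the start; "ft_torque": the same for the moment, N m; "grip_width": opening from 0.0 (shut) to 1.0 (fully open).
Only numpy, scipy, OpenCV 4.12 (cv2) and the standard library are available. Lean on these libraries where they do the work, as an engineer would, in place of code of your own. Each camera call takes 0.05 s, during which the arm holds its last target.

### The job

Make up the steel tray for a triplicate extraction: add large square bottles from the grey draining mat until exactly three large ones stand mouth up on the tray's floor, each set down and not dropped; small bottles do not count. Most bottles on the mat were left mouth down to drain, so turn over what has to be turned; a large one already standing mouth up there can be used as it is. Leave the small bottles, the large one you do not need, the reagent bottle, the beaker and the test-tube rack where they are.

Things in the scene. Friction and masses are not known exactly. Their poses are not given: they have to be found in the camera images.
- tray: fixed open steel tray, 260 mm along its x and 220 mm along its y, 26 mm tall, walls and floor 4 mm thick. Origin at the centre of its underside on the bench, z up; the floor inside is at 4 mm. It stands to the left or the right of the middle of the bench, x roughly away from the robot.
- mat: fixed flat grey ribbed draining mat, 260 mm along its x, 230 mm along its y, 4 mm thick, on the other side from the tray. Origin at the centre of its underside, z up. Between tray and mat is a strip of bare bench (z = 0) at least 120 mm wide.
- bottle_a: large square open bottle, amber glass, 85 g: body 40 x 40 mm, 50 mm tall with flat sides, then a round 33 mm neck to the mouth 75 mm above the base. Origin at the centre of the base, z towards the mouth, x, y square to the sides. Starts mouth up, base at 4 mm; of bottle_a, bottle_b and small_a two start in the tray's +x half and one on the mat.
- bottle_b: large square open bottle, amber glass, 85 g: body 40 x 40 mm, 50 mm tall with flat sides, then a round 33 mm neck to the mouth 75 mm above the base. Origin at the centre of the base, z towards the mouth, x, y square to the sides. Starts mouth up, base at 4 mm; of bottle_a, bottle_b and small_a two start in the tray's +x half and one on the mat.
- bottle_c: large square open bottle, amber glass, 85 g: body 40 x 40 mm, 50 mm tall with flat sides, then a round 33 mm neck to the mouth 75 mm above the base. Origin at the centre of the base, z towards the mouth, x, y square to the sides. Starts mouth down on the mat: z points down, origin on top, 79 mm above the bench.
- bottle_d: large square open bottle, amber glass, 85 g: body 40 x 40 mm, 50 mm tall with flat sides, then a round 33 mm neck to the mouth 75 mm above the base. Origin at the centre of the base, z towards the mouth, x, y square to the sides. Starts mouth down on the mat: z points down, origin on top, 79 mm above the bench.
- small_a: small square open bottle, amber glass, 35 g: body 28 x 28 mm, 33 mm tall, then a round 23 mm neck to the mouth 50 mm above the base. Origin at the centre of the base, z towards the mouth, x, y square to the sides. Starts mouth up, base at 4 mm; of bottle_a, bottle_b and small_a two start in the tray's +x half and one on the mat.
- small_b: small square open bottle, amber glass, 35 g: body 28 x 28 mm, 33 mm tall, then a round 23 mm neck to the mouth 50 mm above the base. Origin at the centre of the base, z towards the mouth, x, y square to the sides. Starts mouth down on the mat: z points down, origin on top, 54 mm above the bench.
- reagent: bystander: clear glass reagent bottle with a mushroom stopper, 72 mm in diameter, 138 mm tall, towards the left end of the work area. Origin under its centre.
- beaker: bystander: clear glass beaker, 68 mm in diameter, 85 mm tall, towards the left end of the work area. Origin under its centre.
- tube_rack: bystander: sheet-metal test-tube rack with tubes, 200 x 76 mm, 129 mm tall with the tubes, towards the right end of the work area. Origin under its centre, x along its length.
Not all that is in view belongs to the job. Leave any blue, green or red look-alike of the bottle_d alone.

How it is judged:
By the outcome, as a careful person would: the job done as asked, in the order asked, and still so for the second after the job is handed in, with the robot touching nothing.
It also fails if it takes over 70 s, if anything falls off the work surface, if the arm or the gripper's body presses on something with over 40 N, if the wrist force passes 120 N, or if a joint passes its speed limit or range.

## Working session

There is one attempt and no reset: what is moved stays moved. The work goes in short steps, Python scripts to look and compute and a tool call to move; the robot and the scene stay as the last step left them, time stands still between calls to the robot, and variables do not carry over. Pictures are saved under pics/ and viewed, and the job is handed in when it is done.

Besides the shell and the picture viewer there is one more tool, called by a JSON object that holds its "op" and its "data", one argument or row to a line. apply_moves: Moves the arm, as the interface text tells. Shift numbers are shares of 2.5 cm and turn numbers shares of 0.1 rad, none past 1 either way. Its arguments: {"type":"object","properties":{"targets":{"type":"array","items":{"type":"number"}}},"required":["targets"]}

```bash
mkdir -p pics; ls
cat > h.py <<'E'
import numpy as np, cv2
from rig import robot
def snap(n,f):
    c=robot.get_calibration(n); im,d=robot.camera(n)
    cv2.imwrite(f'pics/{f}.png',im[:,:,::-1]); np.savez(f'pics/{f}.npz',im=im,d=d,**{k:np.array(v) for k,v in c.items()})
    return im,d,c
def K(c):
    f=200/np.tan(np.radians(float(c['fov_y']))/2); return np.array([[f,0,float(c['cx'])],[0,f,float(c['cy'])],[0,0,1]])
def pose(c):
    R=cv2.Rodrigues(np.array(c['rvec'],float))[0]; return R,np.array(c['tvec'],float).ravel()
def onplane(c,uv,z):
    R,t=pose(c); n=cv2.undistortPoints(np.array(uv,float).reshape(-1,1,2),K(c),np.array(c['D'],float)).reshape(-1,2)
    r=np.c_[n,np.ones(len(n))]@R; o=-R.T@t; s=(z-o[2])/r[:,2]; return o+s[:,None]*r
def cloud(c,d):
    R,t=pose(c); v,u=np.mgrid[0:400,0:640]; uv=np.c_[u.ravel(),v.ravel()].astype(float)
    n=cv2.undistortPoints(uv.reshape(-1,1,2),K(c),np.array(c['D'],float)).reshape(-1,2)
    p=np.c_[n,np.ones(len(n))]*d.reshape(-1,1); P=(p-t)@R; P[d.ravel()==0]=np.nan; return P.reshape(400,640,3)
def proj(c,P):
    return cv2.projectPoints(np.array(P,float).reshape(-1,1,3),np.array(c['rvec'],float),np.array(c['tvec'],float),K(c),np.array(c['D'],float))[0].reshape(-1,2)
def load(f): return dict(np.load(f'pics/{f}.npz'))
E
python3 - <<'E'
from h import *
print(robot.state())
for n in ['top','scene','wrist']:
    im,d,c=snap(n,n+'0'); print(n,c)
E
```

```text
pics
{'time': 0.0, 'joints': array([-1.33516093,  0.52204735, -0.03633634,  1.59998853,  0.02118318,
        1.02106939, -0.1128277 ]), 'dq': array([-0.00127049,  0.00179611,  0.0007056 , -0.00184347,  0.00021147,
        0.00021947,  0.00233065]), 'joint_torque': array([-3.54304193e-04, -9.27092099e+01,  1.97929122e+00, -3.69960880e+01,
        1.77728443e-02,  7.52110442e-03,  8.10458090e-06]), 'ee_pos': array([188.10807978, 595.68078951, 230.71181428]), 'tool_rot': array([ 2.53335408e+00,  1.85667161e+00, -1.37136897e-03]), 'ft_force': array([ 0.47643222, -0.86068507, -0.13072989]), 'ft_torque': array([ 0.00054888,  0.0333921 , -0.02726469]), 'grip_width': 0.9993855566775995}
top {'fov_y': 51.42953719058045, 'cx': 317.72773254680806, 'cy': 201.62245386525404, 'D': array([-0.05837207,  0.        ,  0.        ,  0.        ,  0.        ]), 'rvec': array([ 2.20092121, -2.15512668,  0.06767745]), 'tvec': array([ -17.80381806,  550.44429023, 1521.61981363])}
scene {'fov_y': 53.2497839561879, 'cx': 317.1582542778186, 'cy': 201.91239710757847, 'D': array([-0.07038255,  0.        ,  0.        ,  0.        ,  0.        ]), 'rvec': array([ 1.99350604,  1.12263007, -0.58362826]), 'tvec': array([-266.97424793, -216.93427742, 1840.98038655])}
wrist {'fov_y': 68.54895311527119, 'cx': 319.5107256630414, 'cy': 206.36438076962847, 'D': array([-0.01204987,  0.        ,  0.        ,  0.        ,  0.        ]), 'rvec': array([-2.31239483, -1.69480234, -0.27407987]), 'tvec': array([-623.6999118 ,  -41.51295483,  381.80048089])}
```

View pics/top0.png

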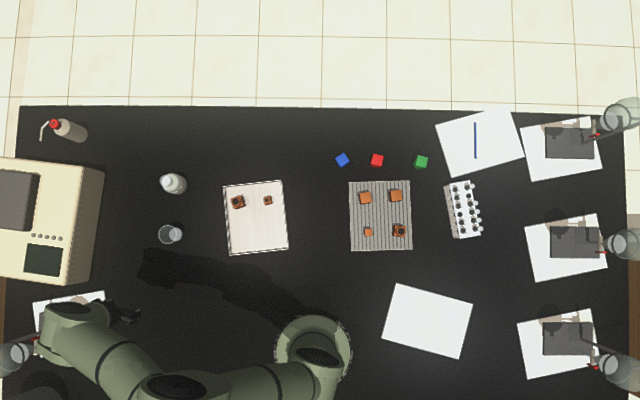

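View pics/scene0.png

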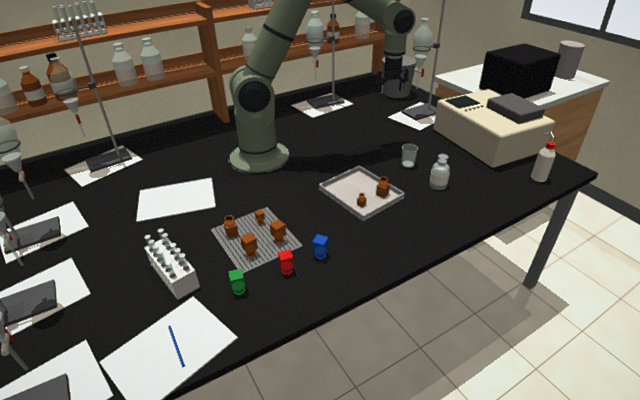

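View pics/wrist0.png

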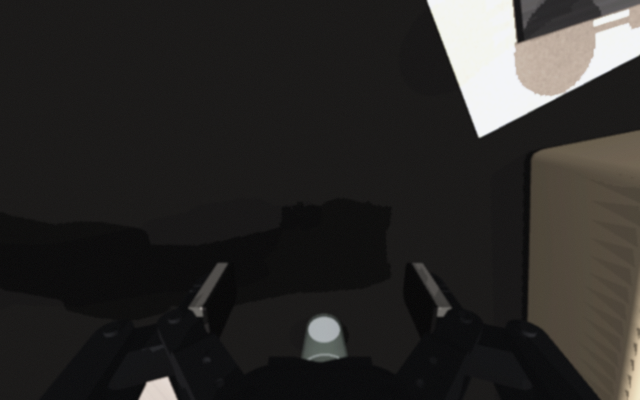

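The top view shows the tray on the left: a large bottle at (238,202) and a small one at (268,200). On the mat there are a large upright one at (398,230), large mouth-down ones at (365,198) and (396,196), and a small one at (368,231). So I need two more: the upright one and one turned over. Next I measure them.

Run:
```python
from h import *
c=load('top0'); im=c['im']; P=cloud(c,c['d'])
hsv=cv2.cvtColor(im,cv2.COLOR_RGB2HSV)
print('bench z',np.nanmedian(P[270:280,300:340,2]), 'mat', np.nanmedian(P[210:220,375:388,2]))
m=((hsv[...,0]<18)&(hsv[...,1]>110)&(hsv[...,2]>40)).astype(np.uint8); m[:, :215]=0;m[:,430:]=0;m[270:]=0;m[:170]=0
n,l,s,ce=cv2.connectedComponentsWithStats(m,connectivity=8)
for i in range(1,n):
    if s[i,4]<15: continue
    q=P[l==i]; zt=np.nanpercentile(q[:,2],95)
    print(i,s[i],ce[i].round(1),'z95',zt.round(1), 'z hist',np.nanpercentile(q[:,2],[5,25,50,75,100]).round(0))
    top=(l==i)&(P[...,2]>zt-8)
    v,u=np.nonzero(top); r=cv2.minAreaRect(np.c_[u,v].astype(np.float32))
    w=onplane(c,cv2.boxPoints(r),zt); print('  top corners',w[:,:2].round(0).tolist(),'ctr',P[top].mean(0).round(1))
# tray, mat
for nm,mm,z in [('tray',(P[...,0]>300)&(P[...,1]>50)&(hsv[...,2]>120)&(hsv[...,1]<80),26),('mat',(hsv[...,1]<60)&(hsv[...,2]>70),4)]:
    mm=mm.astype(np.uint8); mm[:, :215]=0;mm[:,430:]=0;mm[270:]=0;mm[:170]=0
    if nm=='tray': mm[:,320:]=0
    else: mm[:,:330]=0
    n,l,s,ce=cv2.connectedComponentsWithStats(mm); i=1+np.argmax(s[1:,4]); v,u=np.nonzero(l==i)
    r=cv2.minAreaRect(np.c_[u,v].astype(np.float32)); w=onplane(c,cv2.boxPoints(r),z); print(nm,w[:,:2].round(0).tolist(),w.mean(0), np.degrees(np.arctan2(*(w[1]-w[0])[[1,0]])))
b=im[160:280,210:440]; cv2.imwrite('pics/topz.png',cv2.resize(b,None,fx=3.4,fy=3.4,interpolation=cv2.INTER_CUBIC)[:,:,::-1])
```

```text
bench z 0.2789759429845253 mat 4.453274464870416
1 [389 190  14  12 136] [395.2 195.4] z95 83.4 z hist [57. 76. 78. 81. 86.]
  top corners [[557.0, -264.0], [593.0, -264.0], [594.0, -307.0], [558.0, -307.0]] ctr [ 575.8 -284.9   79.4]
2 [359 192  13  12 128] [364.8 197.5] z95 84.5 z hist [72. 77. 79. 81. 87.]
  top corners [[579.0, -152.0], [588.0, -190.0], [550.0, -198.0], [542.0, -160.0]] ctr [ 564.5 -176.1   80.1]
3 [231 196  13  13  93] [237.8 202. ] z95 81.9 z hist [39. 52. 60. 78. 86.]
  top corners [[551.0, 306.0], [560.0, 280.0], [533.0, 270.0], [524.0, 296.0]] ctr [542.8 289.3  79.4]
4 [264 196   8   8  41] [267.7 199.9] z95 57.6 z hist [31. 40. 47. 54. 58.]
  top corners [[552.0, 194.0], [565.0, 182.0], [552.0, 169.0], [539.0, 181.0]] ctr [552.5 180.   54.3]
5 [393 225  13  12  99] [398.5 230.7] z95 82.8 z hist [41. 53. 60. 78. 87.]
  top corners [[462.0, -290.0], [462.0, -319.0], [434.0, -319.0], [433.0, -290.0]] ctr [ 447.9 -304.3   80.2]
6 [364 228   8   8  56] [367.8 231.7] z95 58.5 z hist [49. 52. 54. 56. 61.]
  top corners [[456.0, -175.0], [457.0, -201.0], [431.0, -201.0], [431.0, -176.0]] ctr [ 442.6 -189.8   54.7]
tray [[603.0, 355.0], [631.0, 131.0], [374.0, 96.0], [345.0, 317.0]] [488.27927451 224.66919596  26.        ] -82.76324749761665
mat [[630.0, -118.0], [644.0, -352.0], [380.0, -362.0], [368.0, -131.0]] [ 505.47991924 -240.78147554    4.        ] -86.81410418131584
```

View pics/topz.png

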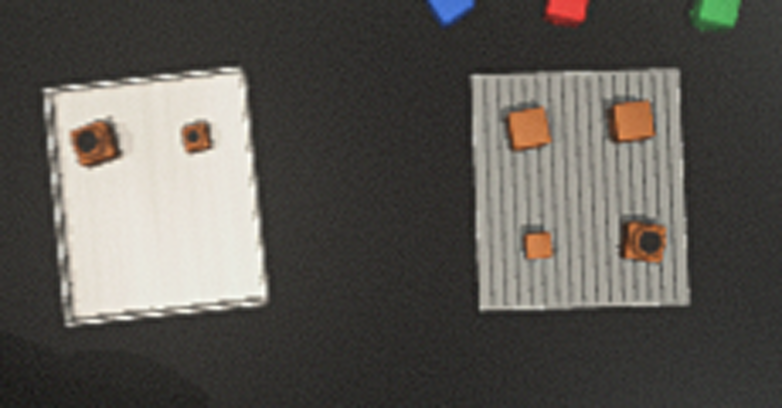

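{"op": "apply_moves", "data": {
  "targets": [85,-0.97,0.9,0,0,0,0,85,-0.97,0.9,0,0,0,0,85,-0.97,0.9,0,0,0,0,85,-0.97,0.9,0,0,0,0,85,-0.97,0.9,0,0,0,0,85,-0.97,0.9,0,0,0,0,85,-0.97,0.9,0,0,0,0,85,-0.97,0.9,0,0,0,0,85,-0.97,0.9,0,0,0,0,85,-0.97,0.9,0,0,0,0,85,-0.97,0.9,0,0,0,0,85,-0.97,0.9,0,0,0,0]
}}

```text
time: 1.65
ee_pos: [358.4, 236.2, 231.3]
tool_rot: [2.534, 1.857, 0.0]
ft_force: [0.7, -0.3, -0.6]
grip_width: 0.994
```

{"op": "apply_moves", "data": {
  "targets": [85,-0.97,0.9,0,0,0,0,85,-0.97,0.9,0,0,0,0,85,-0.97,0.9,0,0,0,0,85,-0.97,0.9,0,0,0,0,85,-0.97,0.9,0,0,0,0,85,-0.97,0.9,0,0,0,0,85,-0.97,0.9,0,0,0,0,85,-0.97,0.9,0,0,0,0]
}}

```text
time: 2.65
ee_pos: [471.6, -3.0, 231.3]
tool_rot: [-2.534, -1.857, 0.0]
ft_force: [0.3, 0.6, -0.1]
grip_width: 0.993
```

{"op": "apply_moves", "data": {
  "targets": [85,0,0,0,0,0,1,85,0,0,0,0,0,1,85,0,0,0,0,0,1,85,0,0,0,0,0,1,85,0,0,0,0,0,1,85,0,0,0,0,0,1,85,0,0,0,0,0,1,85,0,0,0,0,0,1,85,0,0,0,0,0,1,85,0,0,0,0,0,1,85,0,0,0,0,0,1,85,0,0,0,0,0,1]
}}

```text
time: 4.15
ee_pos: [471.2, -2.0, 231.2]
tool_rot: [3.14, 0.097, -0.0]
ft_force: [-0.7, 0.5, -0.4]
grip_width: 0.998
```

{"op": "apply_moves", "data": {
  "targets": [85,0,0.9,0,0,0,0,85,0,0.9,0,0,0,0,85,0,0.9,0,0,0,0,85,0,0.9,0,0,0,0,85,0,0.9,0,0,0,0,85,0,0.9,0,0,0,0,85,0,0.9,0,0,0,0,85,0,0.9,0,0,0,0,85,0,0.9,0,0,0,0,85,0,0.9,0,0,0,0,85,0,0,0,0,0,0]
}}

```text
time: 5.52
ee_pos: [485.5, -227.9, 231.2]
tool_rot: [3.139, 0.099, -0.001]
ft_force: [0.2, -0.1, -0.9]
grip_width: 0.998
```

Run:
```python
from h import *
im,d,c=snap('wrist','w1')
s=robot.state(); print(s['ee_pos'],s['time'])
for p in [(448,-304,79),(565,-176,79),(443,-190,54),(576,-285,79)]: print(p,proj(c,p))
R,t=pose(c); print('cam',-R.T@t,R[2])
```

```text
[ 485.62414419 -226.75568783  231.09881879] 5.575
(448, -304, 79) [[282.23834966 253.40133964]]
(565, -176, 79) [[403.03208797 144.52161397]]
(443, -190, 54) [[282.72088697 147.71461603]]
(576, -285, 79) [[397.88884132 244.4984503 ]]
cam [ 479.97982815 -146.85946762  374.32135463] [ 0.02021628 -0.31763859 -0.94799632]
```

View pics/w1.png

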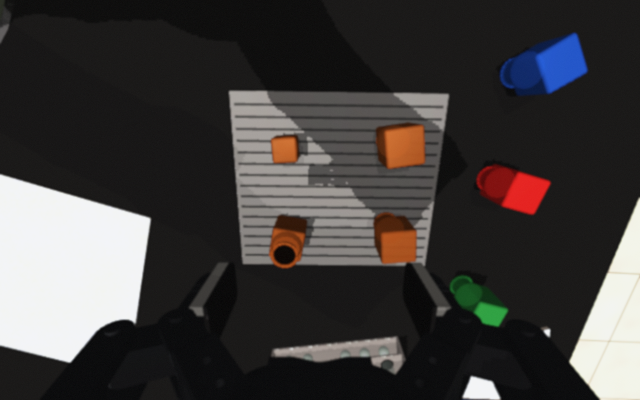

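The wrist view shows the upright bottle's mouth at (285,255), the mouth-down large ones at (403,146) and (397,244), the small one at (285,149), and the blue, red and green look-alikes on the right. I'll measure faces from here.

Run:
```python
from h import *
c=load('w1'); im=c['im']; P=cloud(c,c['d']); hsv=cv2.cvtColor(im,cv2.COLOR_RGB2HSV)
m=((hsv[...,0]<18)&(hsv[...,1]>110)&(hsv[...,2]>30)); 
for nm,(u,v),z in [('b2',(403,146),79),('b1',(397,244),79),('sm',(285,149),54),('up',(287,238),79),('upshoulder',(287,238),54)]:
    w=np.zeros_like(m); w[v-40:v+40,u-35:u+40]=1
    mm=m&w&(abs(P[...,2]-z)<4)
    q=P[mm]; 
    if len(q)<10: print(nm,len(q)); continue
    r=cv2.minAreaRect(q[:,:2].astype(np.float32)); print(nm,len(q),'ctr',np.round(r[0],1),'size',np.round(r[1],1),'ang',round(r[2],1),'zmed',np.median(q[:,2]).round(1))
    print(cv2.boxPoints(r).round(0).tolist())
cv2.imwrite('pics/w1z.png',cv2.resize(im[110:280,250:440],None,fx=3.4,fy=3.4,interpolation=cv2.INTER_CUBIC)[:,:,::-1])
```

```text
b2 1616 ctr [ 567.3 -178.4] size [40.5 40.3] ang 12.1 zmed 79.5
[[543.0, -163.0], [552.0, -202.0], [591.0, -194.0], [583.0, -154.0]]
b1 1162 ctr [ 577.2 -287.7] size [40.1 39.6] ang 8.7 zmed 79.7
[[554.0, -271.0], [560.0, -310.0], [600.0, -304.0], [594.0, -265.0]]
sm 648 ctr [ 444.4 -192.4] size [27.4 28. ] ang 6.6 zmed 54.4
[[429.0, -180.0], [432.0, -208.0], [460.0, -205.0], [456.0, -177.0]]
up 351 ctr [ 450.3 -305.5] size [31.5 32.5] ang 47.1 zmed 79.2
[[428.0, -306.0], [452.0, -328.0], [473.0, -305.0], [449.0, -283.0]]
upshoulder 327 ctr [ 450.4 -304.1] size [37.5 39.8] ang 82.7 zmed 54.4
[[428.0, -320.0], [468.0, -325.0], [473.0, -288.0], [433.0, -283.0]]
```

View pics/w1z.png

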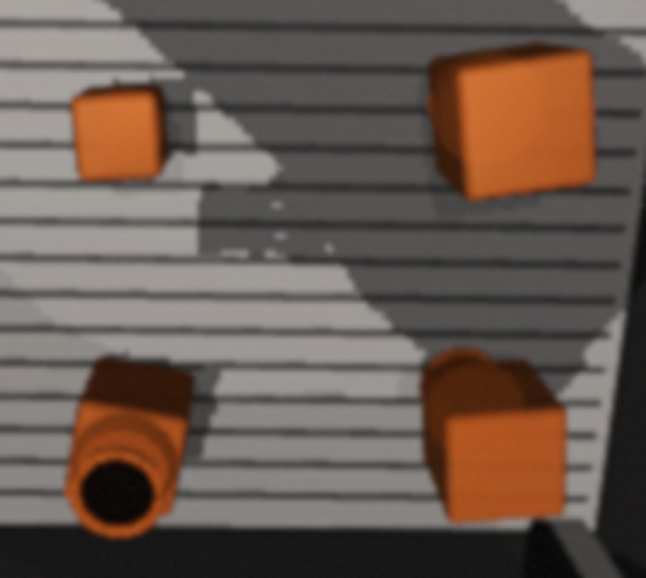

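{"op": "apply_moves", "data": {
  "targets": [85,0,0,0,0,0,0.95,85,0,0,0,0,0,0.95,85,-0.25,0.82,0.5,0,0,0,85,-0.25,0.82,0.5,0,0,0,85,-0.25,0.82,0.5,0,0,0,85,-0.25,0.82,0.5,0,0,0,85,0,0,0.9,0,0,0,85,0,0,0.9,0,0,0,85,0,0,0.9,0,0,0,85,0,0,0.9,0,0,0,85,0,0,0.9,0,0,0]
}}

```text
time: 6.95
ee_pos: [451.2, -303.6, 68.1]
tool_rot: [-3.135, 0.194, 0.0]
ft_force: [0.6, -0.2, 0.5]
grip_width: 0.993
```

{"op": "apply_moves", "data": {
  "targets": [85,0,0,0.9,0,0,0,85,0,0,0.6,0,0,0,85,0,0,0.4,0,0,0,85,0,0,0,0,0,0]
}}

```text
time: 7.45
ee_pos: [450.7, -304.5, 21.1]
tool_rot: [-3.135, 0.196, 0.001]
ft_force: [0.7, -0.4, 0.4]
grip_width: 0.997
```

{"op": "apply_moves", "data": {
  "targets": [20,0,0,0,0,0,0,20,0,0,0,0,0,0,20,0,0,0,0,0,0,20,0,0,0,0,0,0,20,0,0,0,0,0,0,20,0,0,0,0,0,0]
}}

```text
time: 8.2
ee_pos: [451.1, -304.9, 21.9]
tool_rot: [3.135, -0.196, 0.001]
ft_force: [-2.0, 1.7, 8.6]
grip_width: 0.462
```

{"op": "apply_moves", "data": {
  "targets": [20,0,0,-0.5,0,0,0,20,0,0,-0.9,0,0,0,20,0,0,-0.9,0,0,0,20,0,0,-0.9,0,0,0,20,0,0,-0.8,0,0,0,20,-0.1,-0.5,0,0,0,0]
}}

```text
time: 8.95
ee_pos: [450.4, -292.6, 123.0]
tool_rot: [3.134, -0.198, 0.004]
ft_force: [-0.4, 0.2, -1.2]
grip_width: 0.457
```

{"op": "apply_moves", "data": {
  "targets": [20,-0.17,-0.95,0,0,0,0,20,-0.17,-0.95,0,0,0,0,20,-0.17,-0.95,0,0,0,0,20,-0.17,-0.95,0,0,0,0,20,-0.17,-0.95,0,0,0,0,20,-0.17,-0.95,0,0,0,0,20,-0.17,-0.95,0,0,0,0,20,-0.17,-0.95,0,0,0,0,20,-0.17,-0.95,0,0,0,0,20,-0.17,-0.95,0,0,0,0,20,-0.17,-0.95,0,0,0,0,20,-0.17,-0.95,0,0,0,0]
}}

```text
time: 10.45
ee_pos: [434.0, -1.6, 121.0]
tool_rot: [-3.135, 0.196, 0.001]
ft_force: [-0.5, 0.0, -0.3]
grip_width: 0.459
```

{"op": "apply_moves", "data": {
  "targets": [20,-0.17,-0.95,0,0,0,0,20,-0.17,-0.95,0,0,0,0,20,-0.17,-0.95,0,0,0,0,20,-0.17,-0.95,0,0,0,0,20,-0.17,-0.95,0,0,0,0,20,-0.17,-0.95,0,0,0,0,20,-0.17,-0.95,0,0,0,0,20,-0.17,-0.95,0,0,0,0,20,-0.17,-0.95,0,0,0,0,20,-0.17,-0.95,0,0,0,0,20,-0.1,-0.5,0,0,0,0,20,0,0,0,0,0,0]
}}

```text
time: 11.95
ee_pos: [420.8, 251.0, 121.0]
tool_rot: [3.135, -0.194, -0.001]
ft_force: [-0.5, -0.1, -0.0]
grip_width: 0.463
```

{"op": "apply_moves", "data": {
  "targets": [20,0,-0.6,0,0,0,0,20,0,0,0,0,0,0]
}}

```text
time: 12.2
ee_pos: [423.5, 266.4, 121.3]
tool_rot: [-3.135, 0.195, -0.0]
ft_force: [0.4, -1.2, -0.7]
grip_width: 0.463
```

Run:
```python
from h import *
im,d,c=snap('wrist','w2'); s=robot.state(); print(s['ee_pos'],s['ft_force'])
P=cloud(c,d)
sub=im[...,:].copy()
hsv=cv2.cvtColor(im,cv2.COLOR_RGB2HSV); br=(P[...,2]>18)&(P[...,2]<34)&(hsv[...,1]<60)&(P[...,0]>330)&(P[...,0]<650)
q=P[br]; print(len(q), np.nanmin(q,0),np.nanmax(q,0))
fl=(abs(P[...,2]-4)<3)&(hsv[...,1]<60)&(hsv[...,2]>120); q=P[fl][:,:2].astype(np.float32); r=cv2.minAreaRect(q); print('floor',r, cv2.boxPoints(r).round())
m=((hsv[...,0]<18)&(hsv[...,1]>110)&(hsv[...,2]>30)); n,l,st,ce=cv2.connectedComponentsWithStats(m.astype(np.uint8))
for i in range(1,n):
    if st[i,4]>100:
        q=P[l==i]; q=q[~np.isnan(q[:,0])]; print(st[i], np.percentile(q,[2,50,98],axis=0).round(0).tolist())
```

```text
[423.32471231 265.66314421 121.20359891] [-0.3980647   0.51953742 -1.38094796]
5864 [347.53195546 107.96341746  18.00024627] [632.48219211 348.6794142   33.70600301]
floor ((496.09912109375, 210.28250122070312), (288.1068115234375, 245.8981170654297), 7.379599094390869) [[337. 314.]
 [369.  70.]
 [655. 107.]
 [623. 351.]]
[ 426  133   98   72 4115] [[520.0, 268.0, 14.0], [532.0, 297.0, 55.0], [556.0, 312.0, 80.0]]
[ 274  223   92  135 9215] [[405.0, 259.0, 112.0], [425.0, 281.0, 155.0], [443.0, 287.0, 179.0]]
[ 446  254   51   55 1564] [[538.0, 169.0, 10.0], [548.0, 189.0, 38.0], [562.0, 195.0, 55.0]]
```

View pics/w2.png

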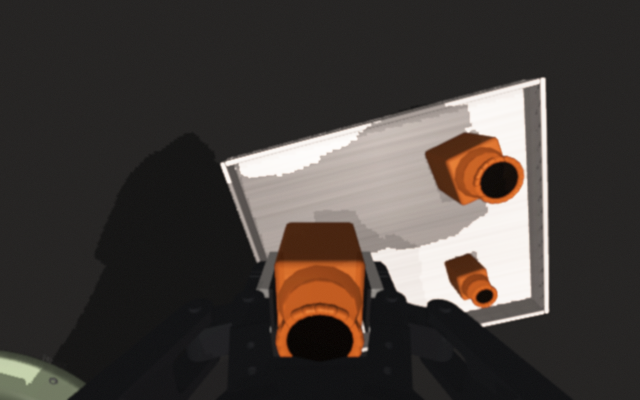

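{"op": "apply_moves", "data": {
  "targets": [20,0,0,0.8,0,0,0,20,0,0,0.9,0,0,0,20,0,0,0.9,0,0,0,20,0,0,0.7,0,0,0,20,0,0,0.4,0,0,0,20,0,0,0.2,0,0,0,20,0,0,0,0,0,0]
}}

```text
time: 13.12
ee_pos: [423.4, 265.6, 23.9]
tool_rot: [-3.135, 0.197, -0.0]
ft_force: [0.4, 0.4, -0.5]
grip_width: 0.458
```

{"op": "apply_moves", "data": {
  "targets": [20,0,0,0.05,0,0,0,20,0,0,0,0,0,0]
}}

```text
time: 13.38
ee_pos: [423.4, 265.8, 22.8]
tool_rot: [-3.135, 0.196, -0.001]
ft_force: [-0.0, -0.3, -0.3]
grip_width: 0.455
```

{"op": "apply_moves", "data": {
  "targets": [20,0,0,0.04,0,0,0,20,0,0,0,0,0,0]
}}

```text
time: 13.62
ee_pos: [423.3, 265.8, 21.9]
tool_rot: [-3.135, 0.196, -0.0]
ft_force: [-1.6, -0.6, 7.6]
grip_width: 0.459
```

{"op": "apply_moves", "data": {
  "targets": [45,0,0,0,0,0,0,55,0,0,0,0,0,0,62,0,0,0,0,0,0,62,0,0,0,0,0,0,62,0,0,-0.5,0,0,0,62,0,0,-0.9,0,0,0,62,0,0,-1,0,0,0,62,0,0,-1,0,0,0,62,0,0,-1,0,0,0,62,0,0,-1,0,0,0]
}}

```text
time: 14.88
ee_pos: [423.2, 265.5, 158.1]
tool_rot: [-3.135, 0.197, -0.0]
ft_force: [-0.0, -0.9, 1.0]
grip_width: 0.724
```

Run:
```python
from h import *
im,d,c=snap('wrist','w3'); s=robot.state(); print(s['time'],s['ee_pos'],s['ft_force'],s['grip_width'])
P=cloud(c,d)
hsv=cv2.cvtColor(im,cv2.COLOR_RGB2HSV)
m=((hsv[...,0]<18)&(hsv[...,1]>110)&(hsv[...,2]>30)); n,l,st,ce=cv2.connectedComponentsWithStats(m.astype(np.uint8))
for i in range(1,n):
    if st[i,4]>100:
        q=P[l==i]; q=q[~np.isnan(q[:,0])]; print(st[i], np.percentile(q,[2,50,98],axis=0).round(0).tolist()); q=q[abs(q[:,2]-79)<3]; print('mouth',len(q),q.mean(0))
```

```text
14.925 [424.24661531 265.89969415 160.65566591] [3.12441776 0.66059922 4.81189932] 0.7272500955557945
[ 414  129   79   62 2841] [[520.0, 268.0, 15.0], [533.0, 296.0, 56.0], [557.0, 311.0, 80.0]]
mouth 746 [542.87692408 288.94446604  79.01734182]
[ 298  174   44   60 1868] [[404.0, 250.0, 16.0], [424.0, 277.0, 59.0], [442.0, 286.0, 80.0]]
mouth 674 [423.07113808 265.66186831  79.06531637]
[ 433  238   43   44 1126] [[538.0, 170.0, 12.0], [548.0, 189.0, 38.0], [562.0, 195.0, 55.0]]
mouth 0 [nan nan nan]<stdin>:8: RuntimeWarning: Mean of empty slice.
  ret = um.true_divide(
```

View pics/w3.png

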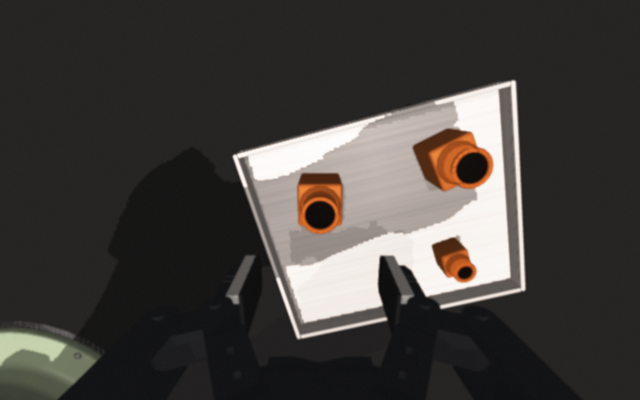

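{"op": "apply_moves", "data": {
  "targets": [85,0.45,0.97,0,0,0,0,85,0.45,0.97,0,0,0,0,85,0.45,0.97,0,0,0,0,85,0.45,0.97,0,0,0,0,85,0.45,0.97,0,0,0,0,85,0.45,0.97,0,0,0,0,85,0.45,0.97,0,0,0,0,85,0.45,0.97,0,0,0,0,85,0.45,0.97,0,0,0,0,85,0.45,0.97,0,0,0,0,85,0.45,0.97,0,0,0,0,85,0.45,0.97,0,0,0,0]
}}

```text
time: 16.42
ee_pos: [521.0, -40.8, 157.2]
tool_rot: [-3.135, 0.197, -0.001]
ft_force: [-0.2, 0.1, 0.4]
grip_width: 0.996
```

{"op": "apply_moves", "data": {
  "targets": [85,0.45,0.97,0,0,0,0,85,0.45,0.97,0,0,0,0,85,0,0,0,0,0,-0.84,85,0,0,0,0,0,-0.84,85,0,0,0,0,0,-0.84,85,0,0,0,0,0,-0.84,85,0,0,0,-0.97,0,0,85,0,0,0,-0.97,0,0,85,0,0,0,-0.97,0,0,85,0,0,0,-0.97,0,0]
}}

```text
time: 17.68
ee_pos: [537.3, -90.8, 157.5]
tool_rot: [2.737, 0.289, 0.059]
ft_force: [-0.2, 0.4, -0.6]
grip_width: 0.993
```

{"op": "apply_moves", "data": {
  "targets": [85,0,0,0,-0.97,0,0,85,0,0,0,-0.97,0,0,85,0,0,0,-0.97,0,0,85,0,0,0,-0.97,0,0,85,0,0,0,-0.97,0,0,85,0,0,0,0,0,0]
}}

```text
time: 18.42
ee_pos: [537.3, -89.7, 156.2]
tool_rot: [2.256, 0.243, 0.111]
ft_force: [-0.4, 0.1, 0.4]
grip_width: 0.993
```

```bash
cat >> h.py <<'E'
def axes():
    s=robot.state(); R=cv2.Rodrigues(s['tool_rot'])[0]; return s,R
def togo(T):
    s,R=axes(); d=np.array(T)-s['ee_pos']; print('t',s['time'],'pos',s['ee_pos'].round(1),'units tool',(d@R/25).round(2),'\nR',R.round(3).tolist(),'j',s['joints'].round(2),'f',s['ft_force'].round(1),'w',s['grip_width']*85.4)
E
python3 - <<'E'
from h import *
togo([554.8,-120.3,99.7])
E
```

```text
t 18.425 pos [537.3 -89.7 156.2] units tool [ 0.43 -0.87  2.48] 
R [[0.977, 0.137, 0.162], [0.212, -0.626, -0.751], [-0.002, 0.768, -0.641]] j [-1.11  1.03  1.07  2.07  0.04  0.51 -0.13] f [-0.4  0.1  0.4] w 84.80247714696438
```

{"op": "apply_moves", "data": {
  "targets": [85,0.14,-0.29,0.83,0,0,0,85,0.14,-0.29,0.83,0,0,0,85,0.15,-0.29,0.82,0,0,0,85,0,0,0.7,0,0,0,85,0,0,0,0,0,0]
}}

```text
time: 19.05
ee_pos: [557.0, -136.0, 88.8]
tool_rot: [2.258, 0.237, 0.11]
ft_force: [-0.3, -0.8, 1.0]
grip_width: 0.996
```

Run:
```python
from h import *
togo([569.3,-187.7,41.8])
im,d,c=snap('wrist','w4'); P=cloud(c,d)
hsv=cv2.cvtColor(im,cv2.COLOR_RGB2HSV)
m=((hsv[...,0]<18)&(hsv[...,1]>110)&(hsv[...,2]>30))&(abs(P[...,2]-79.3)<3)&(P[...,1]>-230)
q=P[m]; r=cv2.minAreaRect(q[:,:2].astype(np.float32)); print(len(q),r)
```

```text
t 19.05 pos [ 557.  -136.    88.8] units tool [ 0.05 -0.08  2.83] 
R [[0.978, 0.133, 0.158], [0.207, -0.628, -0.75], [-0.0, 0.766, -0.642]] j [-0.96  1.14  0.98  2.05  0.01  0.36 -0.14] f [-0.3 -0.8  1. ] w 85.0260470902206
967 ((632.7847900390625, -191.4373779296875), (47.893348693847656, 185.31948852539062), 76.38591003417969)
```

View pics/w4.png

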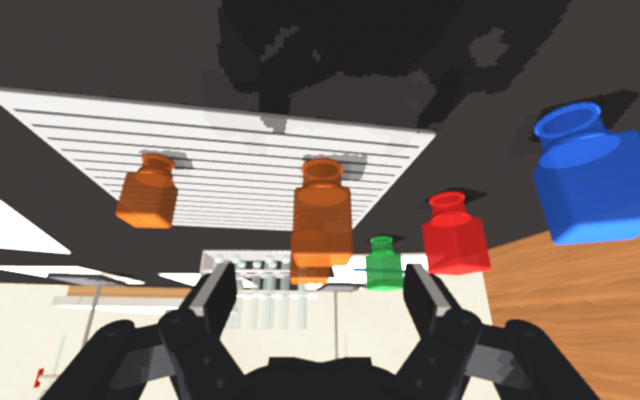

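The bottle is centred between the fingers, at about (322,210). I'll advance and grip it.

{"op": "apply_moves", "data": {
  "targets": [85,0.05,-0.08,0.8,0,0,0,85,0,0,0.9,0,0,0,85,0,0,0.7,0,0,0,85,0,0,0.4,0,0,0,85,0,0,0,0,0,0,20,0,0,0,0,0,0,20,0,0,0,0,0,0,20,0,0,0,0,0,0,20,0,0,0,0,0,0,20,0,0,0,0,0,0,20,0,0,0,0,0,0]
}}

```text
time: 20.48
ee_pos: [569.9, -185.1, 42.6]
tool_rot: [2.258, 0.239, 0.112]
ft_force: [-1.9, 3.9, 6.8]
grip_width: 0.458
```

{"op": "apply_moves", "data": {
  "targets": [20,0,0.3,-0.25,0,0,0,20,0,0.7,-0.59,0,0,0,20,0,0.8,-0.67,0,0,0,20,0,0.7,-0.58,0,0,0,20,0.05,-0.53,-0.92,0,0,0,20,0.05,-0.53,-0.92,0,0,0,20,0.05,-0.53,-0.92,0,0,0,20,0.05,-0.53,-0.92,0,0,0,20,0.05,-0.53,-0.92,0,0,0,20,0.05,-0.53,-0.92,0,0,0]
}}

```text
time: 21.72
ee_pos: [543.9, -29.9, 152.1]
tool_rot: [2.259, 0.239, 0.112]
ft_force: [-1.2, 0.1, -1.3]
grip_width: 0.46
```

{"op": "apply_moves", "data": {
  "targets": [20,0,0,0,0.98,0,0,20,0,0,0,0.98,0,0,20,0,0,0,0.98,0,0,20,0,0,0,0.98,0,0,20,0,0,0,0.98,0,0,20,0,0,0,0.98,0,0,20,0,0,0,0.98,0,0,20,0,0,0,0.98,0,0]
}}

```text
time: 22.72
ee_pos: [544.1, -30.9, 152.4]
tool_rot: [3.039, 0.322, 0.015]
ft_force: [0.1, -0.4, -1.0]
grip_width: 0.458
```

Run:
```python
from h import *
togo([545,-30,150])
im,d,c=snap('scene','s1');
cv2.imwrite('pics/s1z.png',cv2.resize(im[100:300,150:450],None,fx=2.5,fy=2.5)[:,:,::-1])
```

```text
t 22.725 pos [544.1 -30.9 152.4] units tool [ 0.04 -0.04  0.09] 
R [[0.978, 0.209, 0.019], [0.209, -0.974, -0.084], [0.001, 0.086, -0.996]] j [-0.5   0.56  0.55  1.93 -0.29  0.73  0.41] f [ 0.1 -0.4 -1. ] w 39.102935456921706
```

View pics/s1z.png

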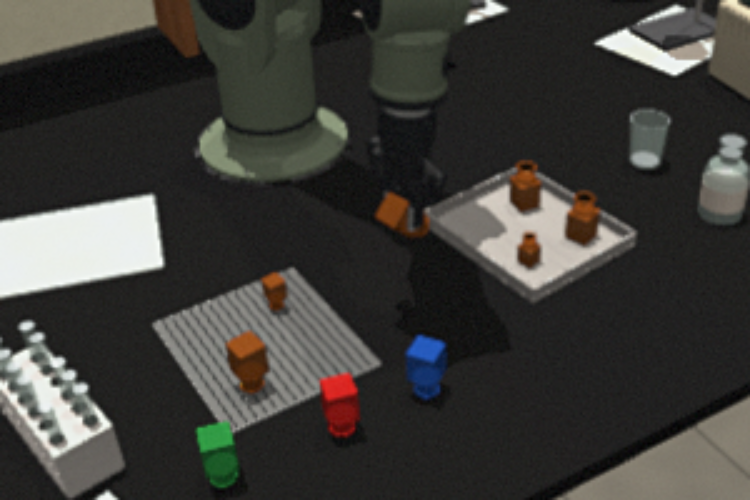

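The scene view shows the flip half done, with the bottle held at about (405,212) in the crop over the strip. I'll continue the rotation.

{"op": "apply_moves", "data": {
  "targets": [20,0,0,0,0.98,0,0,20,0,0,0,0.98,0,0,20,0,0,0,0.98,0,0,20,0,0,0,0.98,0,0,20,0,0,0,0.98,0,0,20,0,0,0,0.98,0,0,20,0,0,0,0.98,0,0,20,0,0,0,1,0,0,20,0,0,0,0,0,0]
}}

```text
time: 23.9
ee_pos: [543.5, -32.2, 150.2]
tool_rot: [-2.435, -0.254, 0.096]
ft_force: [0.2, 0.3, -0.9]
grip_width: 0.459
```

Run:
```python
from h import *
s,R=axes(); togo([545,-30,150])
# bottle pose: in pick tool frame
Rp=cv2.Rodrigues(np.array([2.258,.239,.112]))[0]; tp=np.array([569.9,-185.1,42.6])
base=Rp.T@(np.array([567.3,-178.4,79])-tp); ax=Rp.T@np.array([0,0,-1.])
print('base in tool',base.round(1),'axis',ax.round(3))
b=s['ee_pos']+R@base; print('base now',b.round(1),'mouth dir',(R@ax).round(3), 'lowest body z', b[2]-20)
im,d,c=snap('wrist','w5'); im2,d2,c2=snap('scene','s2')
cv2.imwrite('pics/s2z.png',cv2.resize(im2[100:300,150:450],None,fx=2.5,fy=2.5)[:,:,::-1])
```

```text
t 23.9 pos [543.5 -32.2 150.2] units tool [ 0.08 -0.05  0.05] 
R [[0.978, 0.157, -0.135], [0.207, -0.751, 0.626], [-0.003, -0.641, -0.768]] j [ 0.17  0.74  0.18  1.7  -0.75  1.25  0.98] f [ 0.2  0.3 -0.9] w 39.203681643867796
base in tool [ -1.1  23.3 -28.8] axis [-0.    -0.767  0.642]
base now [550.  -68.  157.4] mouth dir [-0.208  0.978 -0.002] lowest body z 137.3579518287656
```

View pics/w5.png

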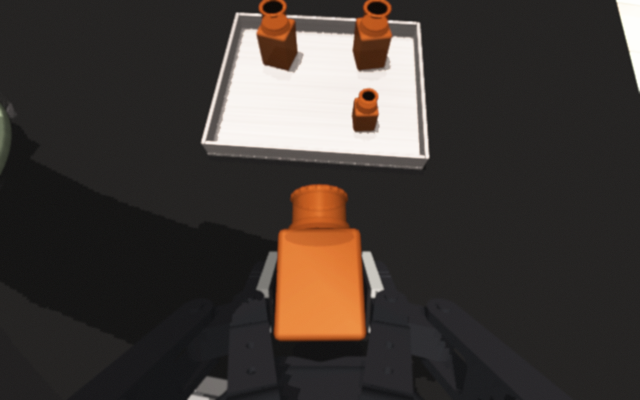

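View pics/s2z.png

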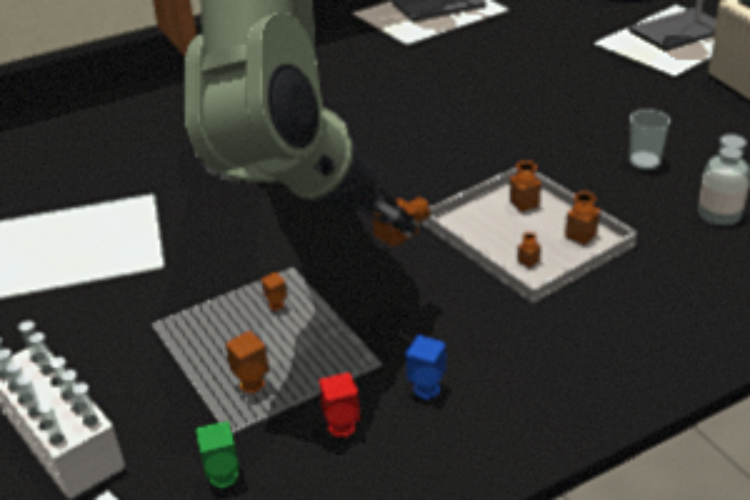

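{"op": "apply_moves", "data": {
  "targets": [20,0,0.57,0.69,0,0,0,20,0,0.64,0.77,0,0,0,20,0,0.64,0.77,0,0,0,20,0,0.64,0.77,0,0,0,20,0,0.5,0.6,0,0,0,20,0,0.3,0.36,0,0,0,20,0,0.14,0.16,0,0,0,20,0,0,0,0,0,0]
}}

```text
time: 25.0
ee_pos: [544.3, -30.4, 17.6]
tool_rot: [-2.433, -0.258, 0.093]
ft_force: [0.7, -0.3, -0.9]
grip_width: 0.459
```

Run:
```python
from h import *
s,R=axes(); b=s['ee_pos']+R@[-1.1,23.3,-28.8]; print(s['ee_pos'],b,s['ft_force'],s['tool_rot'])
```

```text
[544.25799536 -30.35796501  17.56211976] [550.79204266 -66.13493152  24.69338145] [ 0.73822117 -0.26229184 -0.94123739] [-2.43337137 -0.25763967  0.09339783]
```

{"op": "apply_moves", "data": {
  "targets": [20,0,0.06,0.07,0,0,0,20,0,0.03,0.04,0,0,0,20,0,0,0,0,0,0]
}}

```text
time: 25.38
ee_pos: [544.2, -30.2, 14.1]
tool_rot: [-2.433, -0.258, 0.093]
ft_force: [-0.6, 0.3, -1.7]
grip_width: 0.456
```

{"op": "apply_moves", "data": {
  "targets": [20,0,0.03,0.03,0,0,0,20,0,0,0,0,0,0]
}}

```text
time: 25.62
ee_pos: [544.2, -30.3, 12.9]
tool_rot: [-2.433, -0.258, 0.094]
ft_force: [-0.4, 0.4, -1.5]
grip_width: 0.462
```

{"op": "apply_moves", "data": {
  "targets": [20,0,0.02,0.03,0,0,0,20,0,0,0,0,0,0]
}}

```text
time: 25.88
ee_pos: [544.2, -30.4, 12.8]
tool_rot: [-2.433, -0.258, 0.093]
ft_force: [-1.5, -2.7, 11.2]
grip_width: 0.463
```

{"op": "apply_moves", "data": {
  "targets": [20,0,0.02,0.02,0,0,0,20,0,0,0,0,0,0]
}}

```text
time: 26.12
ee_pos: [544.2, -30.3, 12.8]
tool_rot: [-2.432, -0.258, 0.093]
ft_force: [-4.3, -5.2, 22.4]
grip_width: 0.462
```

{"op": "apply_moves", "data": {
  "targets": [45,0,0,0,0,0,0,60,0,0,0,0,0,0,80,0,0,0,0,0,0,85,0,0,0,0,0,0,85,0,0,-0.5,0,0,0,85,0,0,-0.9,0,0,0,85,0,0,-1,0,0,0,85,0,0,-1,0,0,0,85,0,0,-1,0,0,0,85,0,0,-0.8,0,0,0]
}}

```text
time: 27.38
ee_pos: [561.9, -113.3, 112.4]
tool_rot: [-2.434, -0.257, 0.093]
ft_force: [-0.2, 0.5, -0.1]
grip_width: 0.998
```

{"op": "apply_moves", "data": {
  "targets": [85,0,0,0,-0.98,0,0,85,0,0,0,-0.98,0,0,85,0,0,0,-0.98,0,0,85,0,0,0,-0.98,0,0]
}}

```text
time: 27.88
ee_pos: [561.9, -112.7, 112.0]
tool_rot: [-2.826, -0.298, 0.044]
ft_force: [-0.3, -0.1, 0.1]
grip_width: 0.994
```

Run:
```python
from h import *
togo([534.7,9,65])
im,d,c=snap('wrist','w6'); P=cloud(c,d)
hsv=cv2.cvtColor(im,cv2.COLOR_RGB2HSV)
m=((hsv[...,0]<18)&(hsv[...,1]>110)&(hsv[...,2]>30))&(P[...,1]>-100)&(P[...,1]<60)&(P[...,2]<60)
q=P[m]; print(len(q),np.percentile(q,[1,50,99],axis=0).round(0).tolist())
t=q[abs(q[:,2]-40)<3]; r=cv2.minAreaRect(t[:,:2].astype(np.float32)); print('top face',len(t),r,cv2.boxPoints(r).round(1).tolist(),np.median(t[:,2]))
```

```text
t 27.875 pos [ 561.9 -112.7  112. ] units tool [-0.05 -4.2   3.27] 
R [[0.978, 0.2, -0.061], [0.209, -0.934, 0.291], [0.001, -0.297, -0.955]] j [ 0.02  0.7   0.33  1.74 -0.59  0.97  0.91] f [-0.3 -0.1  0.1] w 84.8931873883716
1969 [[518.0, -70.0, -1.0], [542.0, -16.0, 35.0], [571.0, 18.0, 41.0]]
top face 799 ((543.8670043945312, -31.240825653076172), (39.91642761230469, 72.74199676513672), 12.264364242553711) [[516.5999755859375, 0.10000000149011612], [532.0999755859375, -71.0], [571.0999755859375, -62.5], [555.5999755859375, 8.5]] 39.66523528291019
```

View pics/w6.png

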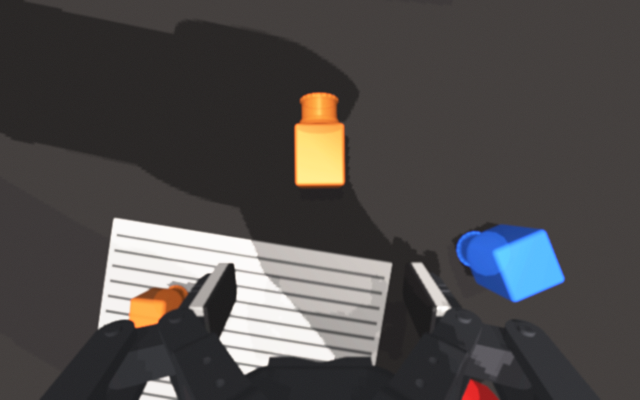

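The wrist view shows the bottle lying at about (320,140) with the mouth towards the tray. Measured base centre is (551.6,-66.8) and the top side is at 39.7 mm, as expected.

{"op": "apply_moves", "data": {
  "targets": [85,0,-0.84,0.45,0,0,0,85,0,-0.84,0.45,0,0,0,85,0,-0.84,0.45,0,0,0,85,0,-0.84,0.45,0,0,0,85,0,-0.84,0.45,0,0,0,85,0,0,0,-0.98,0,0,85,0,0,0,-0.98,0,0,85,0,0,0,-0.98,0,0,85,0,0,0,-0.98,0,0,85,0,0,0,-0.98,0,0,85,0,0,0,-0.98,0,0]
}}

```text
time: 29.3
ee_pos: [537.1, 3.6, 89.0]
tool_rot: [2.842, 0.301, 0.045]
ft_force: [-0.5, -0.6, -0.8]
grip_width: 0.997
```

{"op": "apply_moves", "data": {
  "targets": [85,0,0,0,-0.98,0,0,85,0,0,0,-0.98,0,0,85,0,0,0,-0.98,0,0,85,0,0,0,-0.98,0,0,85,0,0,0,-0.98,0,0,85,0,0,0,-0.98,0,0,85,0,0,0,0,0,0]
}}

```text
time: 30.18
ee_pos: [536.8, 4.0, 87.5]
tool_rot: [2.258, 0.244, 0.111]
ft_force: [-0.3, -0.6, 0.4]
grip_width: 0.997
```

Run:
```python
from h import *
m=np.array([-.2122,.977,0]); s,R=axes(); z=R[:,2]; print(z)
g=np.array([551.6,-66.8,0])+30*m; g[2]=26
T=g+19*z; print('TCP',T); togo(T); togo(T-60*z)
```

```text
[ 0.16215318 -0.74886582 -0.64257788]
TCP [548.31491041 -51.71845058  13.79102031]
t 30.175 pos [536.8   4.   87.5] units tool [-0.02 -0.8   3.64] 
R [[0.977, 0.138, 0.162], [0.213, -0.628, -0.749], [-0.002, 0.766, -0.643]] j [-1.23  1.2   1.04  1.98 -0.2   0.61 -0.11] f [-0.3 -0.6  0.4] w 85.14974979389558
t 30.175 pos [536.8   4.   87.5] units tool [-0.02 -0.8   1.24] 
R [[0.977, 0.138, 0.162], [0.213, -0.628, -0.749], [-0.002, 0.766, -0.643]] j [-1.23  1.2   1.04  1.98 -0.2   0.61 -0.11] f [-0.3 -0.6  0.4] w 85.14974979389558
```

{"op": "apply_moves", "data": {
  "targets": [85,0,-0.8,0,0,0,0,85,0,0,0.7,0,0,0,85,0,0,0.9,0,0,0,85,0,0,0.9,0,0,0,85,0,0,0.7,0,0,0,85,0,0,0.4,0,0,0,85,0,0,0,0,0,0]
}}

```text
time: 31.05
ee_pos: [548.7, -52.7, 15.4]
tool_rot: [2.261, 0.238, 0.111]
ft_force: [0.2, 0.1, -0.3]
grip_width: 0.994
```

Run:
```python
from h import *
togo([548.3,-51.7,13.8])
im,d,c=snap('scene','s3')
cv2.imwrite('pics/s3z.png',cv2.resize(im[150:260,260:420],None,fx=4,fy=4,interpolation=cv2.INTER_CUBIC)[:,:,::-1])
```

```text
t 31.05 pos [548.7 -52.7  15.4] units tool [-0.01 -0.08  0.01] 
R [[0.978, 0.134, 0.159], [0.208, -0.63, -0.748], [-0.0, 0.765, -0.644]] j [-1.1   1.31  0.95  1.99 -0.24  0.43 -0.11] f [ 0.2  0.1 -0.3] w 84.92254195235382
```

View pics/s3z.png

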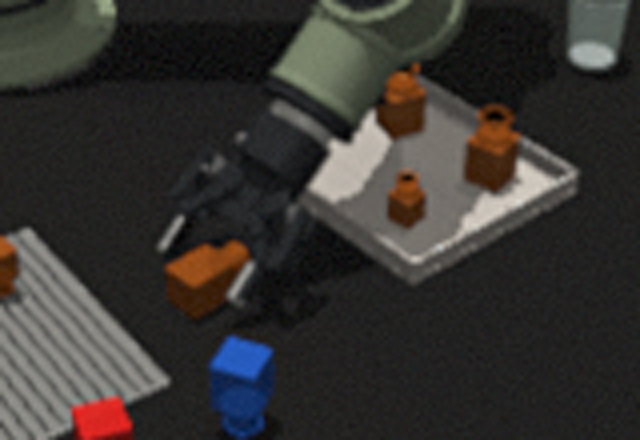

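The scene crop shows the open fingers straddling the lying bottle at about (205,275). I'll close.

{"op": "apply_moves", "data": {
  "targets": [20,0,0,0,0,0,0,20,0,0,0,0,0,0,20,0,0,0,0,0,0,20,0,0,0,0,0,0,20,0,0,0,0,0,0,20,0,0,0,0,0,0]
}}

```text
time: 31.85
ee_pos: [549.0, -51.8, 15.8]
tool_rot: [2.26, 0.24, 0.112]
ft_force: [-3.1, 4.9, 6.7]
grip_width: 0.46
```

{"op": "apply_moves", "data": {
  "targets": [20,0,0.3,-0.25,0,0,0,20,0,0.8,-0.67,0,0,0,20,0,0.8,-0.67,0,0,0,20,0,0.8,-0.67,0,0,0,20,0,0.8,-0.67,0,0,0,20,0,0.5,-0.42,0,0,0,20,0,0,0,0.98,0,0,20,0,0,0,0.98,0,0,20,0,0,0,0.98,0,0,20,0,0,0,0.98,0,0]
}}

```text
time: 33.1
ee_pos: [548.8, -52.4, 146.3]
tool_rot: [2.653, 0.281, 0.069]
ft_force: [-0.2, 0.1, -1.6]
grip_width: 0.461
```

{"op": "apply_moves", "data": {
  "targets": [20,0,0,0,0.98,0,0,20,0,0,0,0.98,0,0,20,0,0,0,0.98,0,0,20,0,0,0,0.98,0,0,20,0,0,0,0.98,0,0,20,0,0,0,0.98,0,0,20,0,0,0,0.98,0,0,20,0,0,0,0.98,0,0,20,0,0,0,0.98,0,0,20,0,0,0,0.98,0,0,20,0,0,0,0.98,0,0,20,0,0,0,1,0,0]
}}

```text
time: 34.6
ee_pos: [548.8, -52.9, 146.1]
tool_rot: [-2.428, -0.257, 0.094]
ft_force: [-0.1, 0.6, -1.7]
grip_width: 0.461
```

Run:
```python
from h import *
s,R=axes()
Rp=cv2.Rodrigues(np.array([2.26,.24,.112]))[0]; tp=np.array([549.,-51.8,15.6])
base=Rp.T@(np.array([551.6,-66.8,20])-tp); ax=Rp.T@np.array([-.2122,.977,0])
b=s['ee_pos']+R@base; print('base in tool',base.round(1),ax.round(3),'base now',b.round(1),'mouth',(R@ax).round(3))
T=np.array([436,167,b[2]])-R@base; print('TCP target',T); togo(T)
im,d,c=snap('wrist','w7'); im2,d2,c2=snap('scene','s4')
cv2.imwrite('pics/s4z.png',cv2.resize(im2[100:260,210:450],None,fx=3,fy=3,interpolation=cv2.INTER_CUBIC)[:,:,::-1])
```

```text
base in tool [-0.6 13.2  8.8] [-0.002 -0.644 -0.765] base now [549.1 -57.3 130.9] mouth [-0.002 -0.003  1.   ]
TCP target [435.68051608 171.39173434 146.12816915]
t 34.6 pos [548.8 -52.9 146.1] units tool [-2.55 -7.42  6.28] 
R [[0.978, 0.16, -0.135], [0.209, -0.747, 0.631], [0.0, -0.646, -0.764]] j [ 0.16  0.77  0.25  1.66 -0.78  1.3   1.03] f [-0.1  0.6 -1.7] w 39.35300177566336
```

View pics/w7.png

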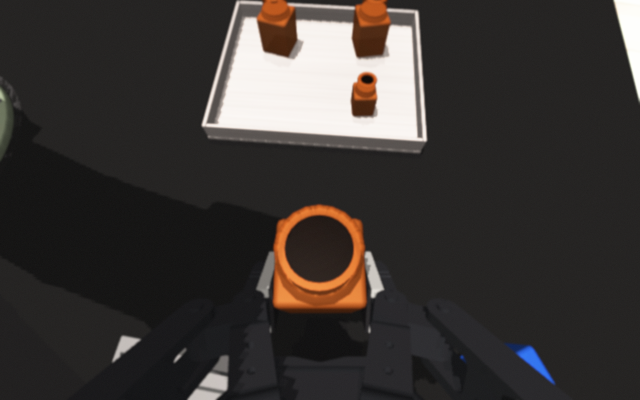

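View pics/s4z.png

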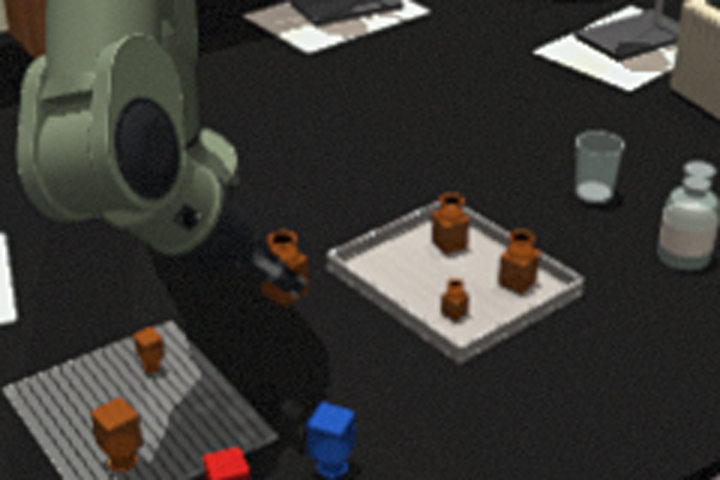

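The bottle is now mouth up in the gripper, near (285,265) in the scene crop. I'll move it over the tray's free corner.

{"op": "apply_moves", "data": {
  "targets": [20,-0.15,-0.5,0.42,0,0,0,20,-0.22,-0.76,0.64,0,0,0,20,-0.22,-0.76,0.64,0,0,0,20,-0.22,-0.76,0.64,0,0,0,20,-0.22,-0.76,0.64,0,0,0,20,-0.22,-0.76,0.64,0,0,0,20,-0.22,-0.76,0.64,0,0,0,20,-0.22,-0.76,0.64,0,0,0,20,-0.22,-0.76,0.64,0,0,0,20,-0.22,-0.76,0.64,0,0,0,20,-0.08,-0.28,0.26,0,0,0,20,0,0,0,0,0,0]
}}

```text
time: 36.2
ee_pos: [442.5, 180.2, 145.3]
tool_rot: [-2.431, -0.258, 0.094]
ft_force: [0.9, -0.8, -0.1]
grip_width: 0.459
```

Run:
```python
from h import *
s,R=axes(); base=np.array([-.6,13.2,8.8]); ax=np.array([-.002,-.644,-.765])
b=s['ee_pos']+R@base; print('base now',b.round(1),'mouth',(R@ax).round(3))
togo(s['ee_pos']-[0,0,b[2]-4])
im,d,c=snap('wrist','w8'); P=cloud(c,d); hsv=cv2.cvtColor(im,cv2.COLOR_RGB2HSV)
m=((hsv[...,0]<18)&(hsv[...,1]>110)&(hsv[...,2]>30))&(P[...,2]>b[2]+72)&(P[...,2]<b[2]+80); q=P[m]; print(len(q),q.mean(0),q.min(0),q.max(0))
```

```text
base now [442.8 175.7 130.1] mouth [-0.002  0.     1.   ]
t 36.2 pos [442.5 180.2 145.3] units tool [-0.    3.25  3.86] 
R [[0.978, 0.161, -0.135], [0.21, -0.748, 0.629], [0.0, -0.643, -0.766]] j [-0.15  0.57  0.11  2.08 -1.01  0.93  0.97] f [ 0.9 -0.8 -0.1] w 39.17454110402117
3048 [443.13249021 174.19131784 205.2028692 ] [426.58088786 159.06090257 202.38486435] [458.99262579 191.88233893 208.0046166 ]
```

View pics/w8.png

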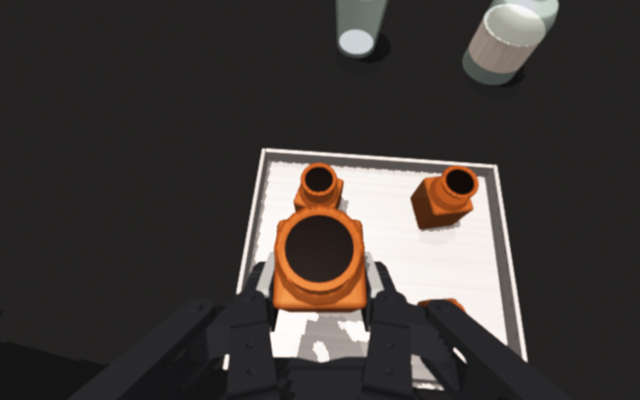

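{"op": "apply_moves", "data": {
  "targets": [20,0,0.4,0.48,0,0,0,20,0,0.64,0.76,0,0,0,20,0,0.64,0.76,0,0,0,20,0,0.6,0.71,0,0,0,20,0,0.45,0.54,0,0,0,20,0,0.25,0.3,0,0,0,20,0,0.09,0.11,0,0,0,20,0,0,0,0,0,0]
}}

```text
time: 37.25
ee_pos: [442.8, 179.9, 26.1]
tool_rot: [-2.431, -0.257, 0.093]
ft_force: [-1.0, 0.3, 0.1]
grip_width: 0.463
```

Run:
```python
from h import *
s,R=axes(); base=np.array([-.6,13.2,8.8]); ax=np.array([-.002,-.644,-.765])
b=s['ee_pos']+R@base; print('base now',b.round(1),'mouth',(R@ax).round(3))
togo(s['ee_pos']-[0,0,b[2]-4])
```

```text
base now [443.2 175.4  10.9] mouth [-0.002  0.     1.   ]
t 37.25 pos [442.8 179.9  26.1] units tool [-0.    0.18  0.21] 
R [[0.978, 0.16, -0.134], [0.209, -0.748, 0.629], [0.0, -0.643, -0.766]] j [-0.08  0.81  0.01  2.09 -1.17  0.77  1.23] f [-1.   0.3  0.1] w 39.505089214778565
```

{"op": "apply_moves", "data": {
  "targets": [20,0,0.07,0.08,0,0,0,20,0,0.05,0.06,0,0,0,20,0,0,0,0,0,0]
}}

```text
time: 37.62
ee_pos: [442.7, 179.9, 21.3]
tool_rot: [-2.431, -0.257, 0.094]
ft_force: [0.4, 0.4, -1.2]
grip_width: 0.458
```

{"op": "apply_moves", "data": {
  "targets": [20,0,0.03,0.03,0,0,0,20,0,0,0,0,0,0]
}}

```text
time: 37.88
ee_pos: [442.7, 179.8, 20.2]
tool_rot: [-2.431, -0.257, 0.094]
ft_force: [-0.6, -0.0, -0.4]
grip_width: 0.459
```

{"op": "apply_moves", "data": {
  "targets": [20,0,0.02,0.03,0,0,0,20,0,0,0,0,0,0]
}}

```text
time: 38.12
ee_pos: [442.6, 179.9, 19.3]
tool_rot: [-2.431, -0.257, 0.094]
ft_force: [0.0, -0.1, -1.5]
grip_width: 0.459
```

{"op": "apply_moves", "data": {
  "targets": [20,0,0.02,0.02,0,0,0,20,0,0,0,0,0,0]
}}

```text
time: 38.38
ee_pos: [442.7, 179.9, 19.2]
tool_rot: [-2.43, -0.257, 0.094]
ft_force: [-0.1, -5.2, 10.0]
grip_width: 0.461
```

{"op": "apply_moves", "data": {
  "targets": [45,0,0,0,0,0,0,55,0,0,0,0,0,0,64,0,0,0,0,0,0,64,0,0,0,0,0,0,64,0,0,0,0,0,0,64,0,0,-0.4,0,0,0,64,0,0,-0.8,0,0,0,64,0,0,-1,0,0,0,64,0,0,-1,0,0,0,64,0,0,-1,0,0,0,64,0,0,-0.8,0,0,0,64,0,0,0,0,0,0]
}}

```text
time: 39.88
ee_pos: [460.2, 100.1, 115.3]
tool_rot: [-2.432, -0.257, 0.091]
ft_force: [0.4, 0.7, -0.7]
grip_width: 0.75
```

Run:
```python
from h import *
s,R=axes(); print(s['time'],s['ee_pos'],s['ft_force'])
for n,f in [('wrist','w9'),('top','t9'),('scene','s9')]:
    im,d,c=snap(n,f); P=cloud(c,d); hsv=cv2.cvtColor(im,cv2.COLOR_RGB2HSV)
    m=((hsv[...,0]<18)&(hsv[...,1]>110)&(hsv[...,2]>30)); nn,l,st,ce=cv2.connectedComponentsWithStats(m.astype(np.uint8))
    print(n)
    for i in range(1,nn):
        if st[i,4]<30: continue
        q=P[l==i]; q=q[~np.isnan(q[:,0])]; q=q[(q[:,2]>0)&(q[:,2]<100)&(q[:,0]>300)&(q[:,0]<650)&(abs(q[:,1])<400)]
        if len(q)<20: continue
        z=np.percentile(q[:,2],97); tt=q[q[:,2]>z-5]; print(st[i,:2],'ztop',z.round(1),'top ctr',((tt.min(0)+tt.max(0))/2).round(0)[:2],'n',len(q))
    if n=='scene': cv2.imwrite('pics/s9z.png',cv2.resize(im[100:300,190:450],None,fx=3,fy=3,interpolation=cv2.INTER_CUBIC)[:,:,::-1])
```

```text
39.875 [460.20657698 100.09341978 115.309156  ] [ 0.35680908  0.73901193 -0.70841758]
wrist
[293  65] ztop 79.5 top ctr [423. 264.] n 2683
[410  67] ztop 79.4 top ctr [544. 287.] n 3175
[296 155] ztop 79.9 top ctr [444. 174.] n 2335
[417 195] ztop 54.9 top ctr [553. 179.] n 1371
top
[389 190] ztop 84.1 top ctr [ 576. -287.] n 137
[231 196] ztop 83.0 top ctr [542. 289.] n 93
[264 196] ztop 58.3 top ctr [552. 180.] n 42
[262 224] ztop 82.8 top ctr [441. 176.] n 81
[237 230] ztop 83.8 top ctr [421. 264.] n 85
scene
[354 164] ztop 76.3 top ctr [426. 263.] n 179
[338 173] ztop 76.4 top ctr [445. 173.] n 185
[377 176] ztop 76.7 top ctr [544. 284.] n 193
[357 193] ztop 51.4 top ctr [556. 175.] n 82
[254 208] ztop 54.4 top ctr [ 447. -195.] n 104
[240 232] ztop 78.6 top ctr [ 580. -290.] n 290
```

View pics/w9.png

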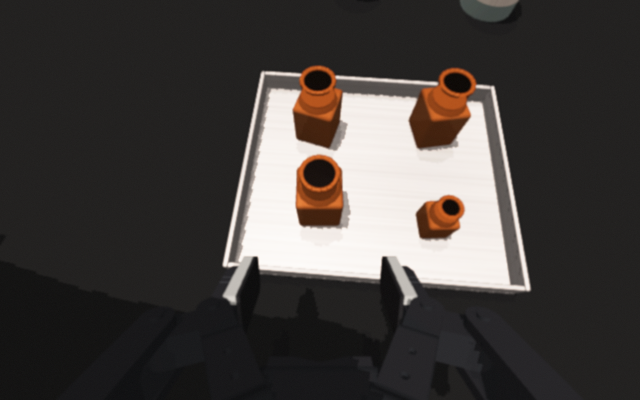

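View pics/s9z.png

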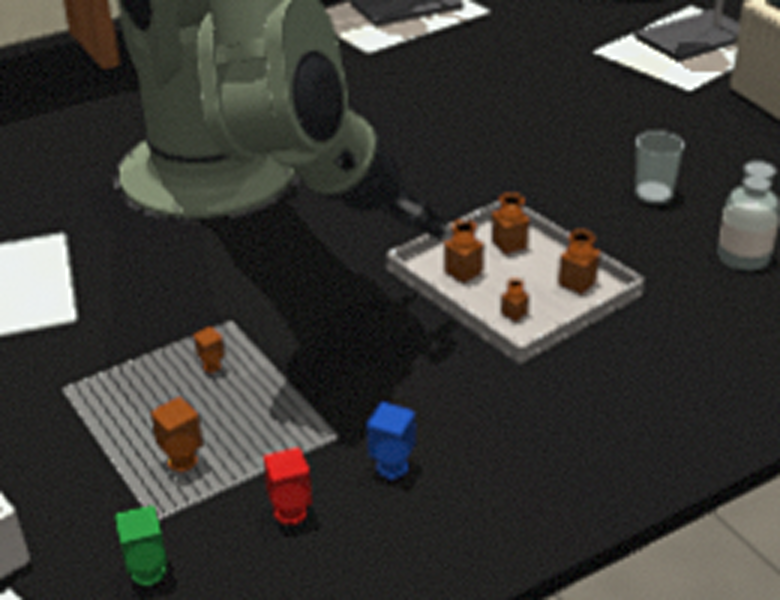

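Three large bottles stand mouth up in the tray, with mouths at about 79.5 mm. The small one there hasn't moved, the mat still holds its large and small bottle, and the arm is clear. I'm handing in.

```bash
python3 -c "
from rig import robot
print(robot.hand_in())"
```

```text
the job is handed in; nothing more can be done
None
```

The steel tray now holds exactly three large bottles, all mouth up, and I handed the job in at about 40 s of the 70 s allowed.

- **First bottle added:** I carried the large one that was already upright on the mat to the tray and lowered it until the wrist felt contact (about 8 N) before letting go.
- **Second bottle added:** I picked up the mouth-down one nearest the tray and laid it on its side on the bare strip. I then regripped it, turned it mouth up and lowered it onto the tray floor (about 10 N) before letting go.

**Last checks:**
- **In the tray:** the large mouths measured 79.4–79.9 mm high in the wrist camera, against 79 mm expected. They stand at about (423, 264), (444, 174) and (544, 287). The small bottle there had not moved, at about (553, 179).
- **On the mat:** the spare large bottle and the small one were within a few millimetres of where they started. That is the spread between the cameras.
- **Other items:** the reagent bottle, beaker, test-tube rack and coloured look-alikes were not touched; I checked these by eye in the images rather than measuring them.
- **Arm:** it ended clear of everything.

**Disagreements:** height readings differed slightly between cameras: about 83 mm from the top camera and 76 mm from the scene camera for the same mouths. I took this as noise in the farther views. The largest wrist force I read was about 22 N, when laying the second bottle on the bench, and no check failed.

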